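# Move the tall-capped vial from the cold block to the tube reader

## Task

Take the sample vial with the tall cap out of its pocket in the metal cold block, lifting it straight up by the cap, and stand it upright on the middle of the round black plate of the white tube reader. Keep it upright all the way, set it down gently rather than dropping it, and leave the two low-capped vials in their pockets.

Things in the scene. Friction and masses are not known exactly. Their poses are not given: they have to be found in the camera images.
- tall_vial_center (a point): Centre (half-way up) of the tall-capped vial: white plastic, round, 76 mm tall, about 45 g, body 28 mm in diameter for the lowest 42 mm, then a straight ribbed cap 22 mm in diameter and 34 mm tall. z is its axis, up. It starts upright in a 40 mm deep, 30 mm wide pocket of a fixed dark grey metal block; only the cap stands clear: the block's top is 2 mm above this point, the vial's top 38 mm above it.
- plate (a point): Centre of the top face of the tube reader's flat round black plate, 80 mm in diameter, 40 mm above the table. The plate stands 4 mm proud of the fixed white reader housing, 135 x 135 mm. z is up. The vial is to stand here.
- low_vial_a_center (a point): Centre (half-way up) of a low-capped vial, same white plastic and 28 mm body, 54 mm tall, its 22 mm wide cap only 12 mm tall; top 14 mm above the block. Stays where it is. The block is 75 x 225 mm, 50 mm high; its three pockets, 75 mm apart in a straight row along it, hold the three vials in any order.
- low_vial_b_center (a point): Centre (half-way up) of the other low-capped vial, identical to the first. To be left where it is.
Things that resemble listed ones, but are neither listed nor needed, are in the scene too. Leave any yellow look-alike of the part that bears plate alone.

How it is judged:
By the outcome, as a careful person would: the job done as asked, in the order asked, and still so for the second after the job is handed in, with the robot touching nothing.
It also fails if it takes over 48 s, if anything falls off the work surface, if the arm or the gripper's body presses on something with over 40 N, if the wrist force passes 120 N, or if a joint passes its speed limit or range.

## Robot

A 7-joint arm with a two-finger parallel gripper is mounted at the origin on the work surface. World frame = base frame: x ahead of the robot, y to its left, z up, the work surface at z = 0. Lengths are in m, angles in rad, forces in N, time in s.
With the tool pointing down it reaches from about 0.425 to 0.95 m from the base axis. Payload 4.7 kg.
Tool frame: the origin (TCP) lies midway between the tips of the shut fingers; the grasp point (between the pads) lies bot.grasp_offset behind it (bot.grasp_offset is the distance from the TCP to the grasp point, in m); z points along the fingers, y is the direction in which the jaws open and shut (so a half turn about z gives the same grasp; the last joint's range is limited). The gripper opens to 87 mm and grips with 3 to 60 N. Pads are 19 mm wide; open, the fingers measure 117 mm over their backs; the gripper's body (75 mm by 190 mm) begins 51 mm behind the grasp point.
Start: joints at [1.135, 0.469, -0.049, 1.532, 0.024, 1.141, -0.082], TCP at [0.267, -0.62, 0.223] pointing down, gripper open.
Joint ranges: [-2.59, 2.59], [-0.33, 1.99], [-1.39, 1.29], [0.1, 2.45], [-1.04, 4.18], [0.21, 1.99], [-2.66, 2.66]. Speed limits (rad/s): [2.57, 2.57, 3.14, 3.14, 3.14, 3.14, 3.14].

## Interface

Orientations are given as a unit quaternion [w, x, y, z].
In Python, from plant import bot gives the robot as it stands.
- The arm moves only by the tool servo_tool, never from a script. Its argument "increments" is a list of rows, each an object of numbers: "x", "y", "z": the shift along the tool's x, y, z in m; "wx", "wy", "wz": the turn, a rotation vector about the tool's x, y, z in rad; "hand": the closure, from 0 (fully open) to 1 (shut). A call has 1 to 10 rows; each row shifts and turns the pose as measured when the row begins, along the tool's axes as they then stand; what a row does not reach is not made up. A row lasts 1/10 s, in which the tool goes at most 50 mm and 8.59 degrees, less where a joint would pass 70% of its speed; a pose out of reach is approached as far as the arm can. A call is refused whole if a number of a shift passes 0.05 or a number of a turn 0.15, either way. A call with a gripper value outside its range is refused whole. The fingers move at their own pace and stop on an object; "grip_force" is the grip in N (left out, the last holds). Time passes only in rows, so rows that do not move let the fingers close. It gives the time, the measured TCP pose, the force and the opening at its end, in the units of the state.
- bot.sense(): the state, without advancing time (a new reading comes with each control period).
- bot.get_image(name): name is "side" or "top" or "wrist"; returns a dict with "color" (400x640x3 uint8, red, green, blue), "mtx" (3x3 intrinsics, pixels), "R" (3x3) and "t" (3): a world point X has camera coordinates R X + t; the wrist camera has in their place "mount" (4x4, takes a point from camera to tool coordinates, whose origin is the TCP and whose axes are the flange's). Camera axes: x right, y down, z forward; pixel columns grow to the right and rows downward; lengths in m; the calibration is good to about 2 mm. A picture is of the moment at which its call begins: read the wrist's pose just before it. There is no depth.
- bot.finish_job(): hands the job in, once; it reports no verdict.
Trained networks look in a picture, given as the dict that the camera call returned (one of the last four; its "shot" number tells which), for a name from the list of things; names that differ only in an ending like _2 or _b are one class to them, and where a whole thing is asked for, a point or a joint stands for the part that bears it (a point fixed in the world has none). Each returns a list of dicts, best first, with "confidence" (0 to 1); they miss things now and then, are a little off and sometimes report something else, mostly with a low value. They report only what shows in the picture. A call takes as long as a camera call. They do not tell look-alikes from the thing itself.
- bot.look_for(picture, name): "xy" ([column, row] as shares, 0 to 1, of the picture: columns of its width, rows of its height, amid what is visible of it).
- bot.outline_of(picture, name): "region" (400x640 bool, what is visible of it) and "xy" ([column, row] as shares, 0 to 1, of the picture: columns of its width, rows of its height, amid what is visible of it).
- bot.landmark_of(picture, name): "xy" ([column, row] as shares, 0 to 1, of the picture: columns of its width, rows of its height: a listed point, or the origin of a listed thing).
The state is a dict: "time": time; "joint_positions": joint angles; "qvel": joint speeds; "joint_efforts": joint torques, N m; "ee_pos": TCP position; "tcp_rot": TCP orientation; "contact_force": force on the tool from outside, world axes, zero at the start; "wrist_torque": the same for the moment, N m; "opening": finger opening in m.
Only numpy, scipy, OpenCV 4.12 (cv2) and the standard library are available. Lean on these libraries where they do the work, as an engineer would, in place of code of your own. Each camera call takes 0.05 s, during which the arm holds its last target. There are 200 camera calls.

## Working session

There is one attempt and no reset: what is moved stays moved. The work goes in short steps, Python scripts to look and compute and a tool call to move; the robot and the scene stay as the last step left them, time stands still between calls to the robot, and variables do not carry over. Pictures are saved under pics/ and viewed, about 8 in all and at most 12, crops included, and the job is handed in when it is done.

Besides the shell and the picture viewer there is one more tool, called after "Call:" by a JSON object that holds its "fn" and its "kwargs", one argument or row to a line. servo_tool: Moves the arm, as the interface text tells. Its arguments: {"type":"object","properties":{"increments":{"type":"array"},"grip_force":{"type":"number"}},"required":["increments"]}

```bash
mkdir -p pics; cat > h.py <<'E'
import numpy as np, cv2
from plant import bot
from scipy.spatial.transform import Rotation as Ro
def rot(q): return Ro.from_quat([q[1],q[2],q[3],q[0]]).as_matrix()
def cam(p,s=None):
    "returns camera centre and world-from-camera rotation"
    if 'R' in p and p.get('R') is not None:
        R=np.array(p['R']);return -R.T@np.array(p['t']),R.T
    T=np.eye(4);T[:3,:3]=rot(s['tcp_rot']);T[:3,3]=s['ee_pos'];W=T@np.array(p['mount']);return W[:3,3],W[:3,:3]
def ray(p,uv,z,s=None):
    c,R=cam(p,s);d=R@np.linalg.inv(p['mtx'])@np.array([uv[0],uv[1],1.]);return c+d*(z-c[2])/d[2]
def px(xy): return np.array(xy)*[640,400]
def save(p,n): cv2.imwrite('pics/'+n,p['color'][:,:,::-1])
E
python3 - <<'E'
from h import *
np.set_printoptions(precision=4,suppress=True)
s=bot.sense();print(s['ee_pos'],s['tcp_rot'],s['time'],s['opening'],bot.grasp_offset)
ims=[]
Z={'tall_vial_center':.048,'plate':.04,'low_vial_a_center':.037}
for c in ['top','side','wrist']:
    s=bot.sense();p=bot.get_image(c);ims.append(p['color'][:,:,::-1])
    save(p,c+'0.png')
    for n in Z:
        for r in bot.landmark_of(p,n)[:4]:
            u=px(r['xy']);print(c,n,round(r['confidence'],2),u,ray(p,u,Z[n],s))
E
```

```text
[ 0.2669 -0.6194  0.2215] [-0.0009  0.9794  0.202  -0.0002] 0.0 0.08682629999308643 0.0187
top tall_vial_center 0.44 [389.184 163.6  ] [ 0.5099 -0.106   0.048 ]
top plate 0.98 [147.072 270.32 ] [0.2526 0.4426 0.04  ]
top plate 0.93 [244.224 119.8  ] [0.6056 0.2326 0.04  ]
top plate 0.81 [156.288 164.52 ] [0.4957 0.4324 0.04  ]
top plate 0.6 [256.704 214.52 ] [0.3855 0.1967 0.04  ]
top low_vial_a_center 0.53 [452.992 157.32 ] [ 0.5299 -0.2576  0.037 ]
side tall_vial_center 0.6 [340.928 172.8  ] [ 0.4973 -0.0959  0.048 ]
side plate 0.97 [306.304 241.92 ] [0.3905 0.1883 0.04  ]
side plate 0.63 [219.776 218.6  ] [0.6038 0.2304 0.04  ]
side plate 0.6 [280.   350.32] [0.2479 0.4387 0.04  ]
side plate 0.57 [180.48 286.  ] [0.4946 0.431  0.04  ]
side low_vial_a_center 0.49 [361.984 151.   ] [ 0.5357 -0.2602  0.037 ]
```

View pics/top0.png

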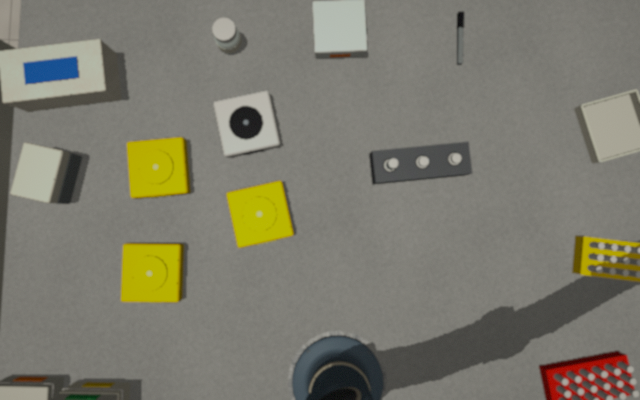

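View pics/side0.png

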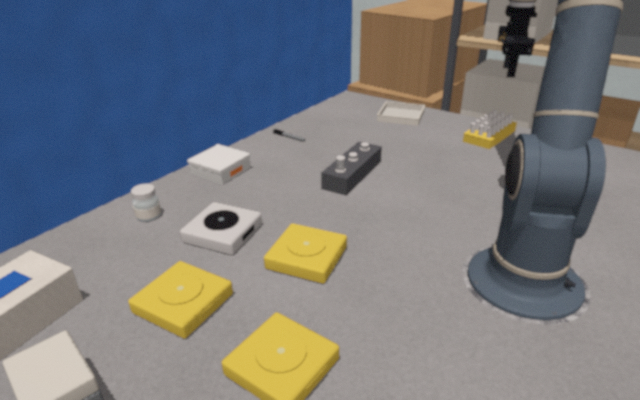

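The top and side views agree. The white reader with the black plate is at top (246,122), about (0.605, 0.231). The tall vial is at the left end of the dark block at top (391,164), about (0.51, -0.106), with the row running roughly along -y. Three yellow look-alikes are to be ignored.

```bash
cat >> h.py <<'E'
def plan(target,yaw=None,n=10,vmax=.048):
    "rows (tool axes) leading from the present pose to target xyz / tool-x yaw, tool kept down"
    s=bot.sense();p=np.array(s['ee_pos']);R=Ro.from_matrix(rot(s['tcp_rot']));t=np.array(target)
    x=R.as_matrix()[:,0]; y0=np.arctan2(x[1],x[0]); yaw=y0 if yaw is None else yaw
    G=Ro.from_euler('z',yaw)*Ro.from_euler('x',np.pi)
    w=(R.inv()*G).as_rotvec();k=max(int(np.ceil(max(np.linalg.norm(t-p)/vmax,np.linalg.norm(w)/.14))),1)
    print('t',round(s['time'],2),'at',p.round(4),'yaw',round(np.degrees(y0),1),'tilt',np.degrees(np.arccos(-R.as_matrix()[2,2])).round(2),'dist',(t-p).round(4),'rows',k)
    for i in range(min(k,n)):
        d=R.as_matrix().T@(t-p)/k; print(d.round(4),(w/k).round(3)); R=R*Ro.from_rotvec(w/k)
E
python3 -c "
from h import *
plan([.51,-.11,.25],np.radians(97.5))"
```

```text
t 0.6 at [ 0.2671 -0.6199  0.2226] yaw 23.3 tilt 0.01 dist [0.2429 0.5099 0.0274] rows 12
[ 0.0354 -0.031  -0.0023] [ 0.     0.    -0.108]
[ 0.0385 -0.027  -0.0023] [ 0.     0.    -0.108]
[ 0.0412 -0.0227 -0.0023] [ 0.     0.    -0.108]
[ 0.0434 -0.0181 -0.0023] [ 0.     0.    -0.108]
[ 0.0451 -0.0134 -0.0023] [ 0.     0.    -0.108]
[ 0.0463 -0.0084 -0.0023] [ 0.     0.    -0.108]
[ 0.0469 -0.0034 -0.0023] [ 0.     0.    -0.108]
[ 0.047   0.0017 -0.0023] [ 0.     0.    -0.108]
[ 0.0466  0.0067 -0.0023] [ 0.     0.    -0.108]
[ 0.0456  0.0117 -0.0023] [ 0.     0.    -0.108]
```

Call:
{"fn": "servo_tool", "kwargs": {
  "increments": [
    {"x":0.035,"y":-0.031,"z":-0.002,"wz":-0.108},
    {"x":0.0385,"y":-0.027,"z":-0.002,"wz":-0.108},
    {"x":0.041,"y":-0.023,"z":-0.002,"wz":-0.108},
    {"x":0.043,"y":-0.018,"z":-0.002,"wz":-0.108},
    {"x":0.045,"y":-0.013,"z":-0.002,"wz":-0.108},
    {"x":0.046,"y":-0.008,"z":-0.002,"wz":-0.108},
    {"x":0.047,"y":-0.003,"z":-0.002,"wz":-0.108},
    {"x":0.047,"y":0.002,"z":-0.002,"wz":-0.108},
    {"x":0.046,"y":0.007,"z":-0.002,"wz":-0.108}
  ]
}}

```text
validation failed for argument at $.in...
```

```bash
python3 -c "
from h import *
plan([.51,-.11,.25],np.radians(97.5))"
```

```text
t 0.6 at [ 0.2671 -0.6199  0.2226] yaw 23.3 tilt 0.01 dist [0.2429 0.5099 0.0274] rows 12
[ 0.0354 -0.031  -0.0023] [ 0.     0.    -0.108]
[ 0.0385 -0.027  -0.0023] [ 0.     0.    -0.108]
[ 0.0412 -0.0227 -0.0023] [ 0.     0.    -0.108]
[ 0.0434 -0.0181 -0.0023] [ 0.     0.    -0.108]
[ 0.0451 -0.0134 -0.0023] [ 0.     0.    -0.108]
[ 0.0463 -0.0084 -0.0023] [ 0.     0.    -0.108]
[ 0.0469 -0.0034 -0.0023] [ 0.     0.    -0.108]
[ 0.047   0.0017 -0.0023] [ 0.     0.    -0.108]
[ 0.0466  0.0067 -0.0023] [ 0.     0.    -0.108]
[ 0.0456  0.0117 -0.0023] [ 0.     0.    -0.108]
```

The call was refused, and nothing moved. I'll give every field in each row.

Call:
{"fn": "servo_tool", "kwargs": {
  "increments": [
    {"x":0.035,"y":-0.031,"z":-0.002,"wx":0,"wy":0,"wz":-0.108,"hand":0},
    {"x":0.0385,"y":-0.027,"z":-0.002,"wx":0,"wy":0,"wz":-0.108,"hand":0},
    {"x":0.041,"y":-0.023,"z":-0.002,"wx":0,"wy":0,"wz":-0.108,"hand":0},
    {"x":0.043,"y":-0.018,"z":-0.002,"wx":0,"wy":0,"wz":-0.108,"hand":0},
    {"x":0.045,"y":-0.013,"z":-0.002,"wx":0,"wy":0,"wz":-0.108,"hand":0},
    {"x":0.046,"y":-0.008,"z":-0.002,"wx":0,"wy":0,"wz":-0.108,"hand":0},
    {"x":0.047,"y":-0.003,"z":-0.002,"wx":0,"wy":0,"wz":-0.108,"hand":0},
    {"x":0.047,"y":0.002,"z":-0.002,"wx":0,"wy":0,"wz":-0.108,"hand":0},
    {"x":0.046,"y":0.007,"z":-0.002,"wx":0,"wy":0,"wz":-0.108,"hand":0}
  ]
}}

```text
time: 1.5
ee_pos: [0.4462, -0.2321, 0.2398]
tcp_rot: [0.003, 0.764, 0.645, -0.003]
contact_force: [0.6, -0.7, 0.3]
opening: 0.087
```

```bash
python3 -c "
from h import *
plan([.51,-.11,.25],np.radians(97.5))"
```

```text
t 1.5 at [ 0.4462 -0.2321  0.2398] yaw 80.3 tilt 0.47 dist [0.0638 0.1221 0.0102] rows 3
[ 0.0437  0.0141 -0.0037] [ 0.     0.003 -0.1  ]
[ 0.0421  0.0184 -0.0036] [ 0.     0.003 -0.1  ]
[ 0.04    0.0225 -0.0035] [ 0.     0.003 -0.1  ]
```

Call:
{"fn": "servo_tool", "kwargs": {
  "increments": [
    {"x":0.043,"y":0.014,"z":-0.003,"wx":0,"wy":0.003,"wz":-0.1,"hand":0},
    {"x":0.042,"y":0.018,"z":-0.003,"wx":0,"wy":0.003,"wz":-0.1,"hand":0},
    {"x":0.04,"y":0.022,"z":-0.003,"wx":0,"wy":0.003,"wz":-0.1,"hand":0},
    {"x":0,"y":0,"z":0,"wx":0,"wy":0,"wz":0,"hand":0}
  ]
}}

```text
time: 1.9
ee_pos: [0.5124, -0.0977, 0.251]
tcp_rot: [0.002, 0.65, 0.76, 0.003]
contact_force: [-0.5, -0.9, -0.4]
opening: 0.0871
```

```bash
python3 - <<'E'
from h import *
np.set_printoptions(precision=4,suppress=True)
Z={'tall_vial_center':.048,'low_vial_a_center':.037}
for c in ['wrist','side']:
    s=bot.sense();p=bot.get_image(c);save(p,c+'1.png')
    print(s['time'],s['ee_pos'],s['qvel'].round(3) if hasattr(s['qvel'],'round') else s['qvel'])
    for n in Z:
        for r in bot.landmark_of(p,n)[:4]:
            u=px(r['xy']);print(c,n,round(r['confidence'],2),u,ray(p,u,Z[n],s))
E
```

```text
1.9 [ 0.5124 -0.0977  0.251 ] [ 0.028 -0.011  0.081  0.022  0.049  0.02   0.   ]
wrist tall_vial_center 0.59 [315.392 184.08 ] [ 0.5072 -0.1076  0.048 ]
2.05 [ 0.5096 -0.1055  0.2497] [ 0.023 -0.001  0.026  0.007 -0.     0.001 -0.001]
side tall_vial_center 0.42 [341.888 171.   ] [ 0.5009 -0.1057  0.048 ]
side low_vial_a_center 0.47 [362.368 152.8  ] [ 0.5284 -0.2505  0.037 ]
```

View pics/wrist1.png

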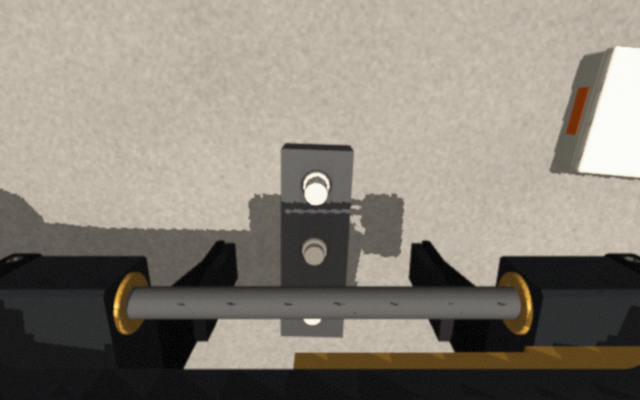

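The wrist view shows the tall vial at the far end of the block, cap top near (316,192), with the block aligned to the image axes. The arm was still settling, so I'll measure again at rest.

```bash
python3 - <<'E'
from h import *
np.set_printoptions(precision=4,suppress=True)
for k in range(2):
    s=bot.sense();p=bot.get_image('wrist')
    print(s['time'],s['ee_pos'])
    for r in bot.landmark_of(p,'tall_vial_center')[:1]: print('lm',px(r['xy']),ray(p,px(r['xy']),.048,s))
    for r in bot.outline_of(p,'tall_vial_center')[:1]:
        m=r['region'];ys,xs=np.nonzero(m);print('outline',xs.min(),xs.max(),ys.min(),ys.max(),r['confidence'])
    g=cv2.cvtColor(p['color'],cv2.COLOR_RGB2GRAY)[130:235,285:350]
    b=(g>225).astype(np.uint8);n,_,st,ce=cv2.connectedComponentsWithStats(b)
    for i in range(1,n):
        if st[i,4]>60: print(st[i],ce[i]+[285,130],ray(p,ce[i]+[285,130],.086,s))
save(p,'w2.png');cv2.imwrite('pics/w2c.png',cv2.resize(p['color'][130:350,240:390,::-1],None,fx=2.7,fy=2.7,interpolation=2))
for u in [(281,144),(353,147),(281,335),(343,337)]: print('blk',ray(p,u,.05,s))
E
```

```text
2.2 [ 0.5092 -0.1069  0.2495]
lm [317.504 176.48 ] [ 0.5039 -0.1088  0.048 ]
outline 308 334 162 195 0.72
[25 35 24 12 71] [321.507  168.4648] [ 0.506  -0.0924  0.086 ]
[ 26  45  22  21 361] [321.2493 184.8338] [ 0.5079 -0.1079  0.086 ]
2.35 [ 0.5094 -0.1062  0.2496]
lm [318.528 175.68 ] [ 0.5052 -0.1072  0.048 ]
outline 307 334 163 195 0.6
[24 36 25 13 75] [319.9333 169.6133] [ 0.505  -0.0931  0.086 ]
[ 25  45  22  21 360] [320.875 185.375] [ 0.508  -0.1078  0.086 ]
blk [ 0.4631 -0.0797  0.05  ]
blk [ 0.5357 -0.0724  0.05  ]
blk [ 0.4876 -0.3054  0.05  ]
blk [ 0.5613 -0.2978  0.05  ]
```

View pics/w2c.png

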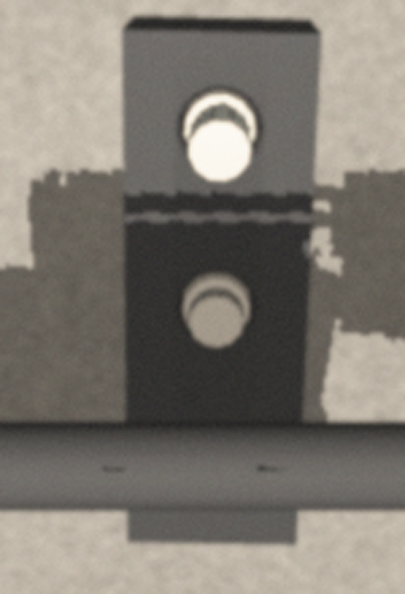

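The cap top is at (0.508, -0.108), almost under the tool. I'll descend in stages.

```bash
python3 -c "
from h import *
plan([.508,-.108,.10],np.radians(97))"
```

```text
t 2.5 at [ 0.5096 -0.1056  0.2497] yaw 98.2 tilt 0.15 dist [-0.0016 -0.0024 -0.1497] rows 4
[-0.0005 -0.0006  0.0374] [0.001 0.    0.005]
[-0.0005 -0.0006  0.0374] [0.001 0.    0.005]
[-0.0005 -0.0005  0.0374] [0.001 0.    0.005]
[-0.0005 -0.0005  0.0374] [0.001 0.    0.005]
```

Call:
{"fn": "servo_tool", "kwargs": {
  "increments": [
    {"x":-0.0005,"y":-0.0005,"z":0.035,"wx":0.001,"wy":0,"wz":0.005,"hand":0},
    {"x":-0.0005,"y":-0.0005,"z":0.035,"wx":0.001,"wy":0,"wz":0.005,"hand":0},
    {"x":-0.0005,"y":-0.0005,"z":0.035,"wx":0.001,"wy":0,"wz":0.005,"hand":0},
    {"x":-0.0005,"y":-0.0005,"z":0.03,"wx":0,"wy":0,"wz":0.005,"hand":0},
    {"x":0,"y":0,"z":0,"wx":0,"wy":0,"wz":0,"hand":0},
    {"x":0,"y":0,"z":0,"wx":0,"wy":0,"wz":0,"hand":0}
  ]
}}

```text
time: 3.1
ee_pos: [0.511, -0.1096, 0.1133]
tcp_rot: [0.003, 0.664, 0.748, 0.001]
contact_force: [0.4, -0.4, -0.1]
opening: 0.0868
```

```bash
python3 - <<'E'
from h import *
np.set_printoptions(precision=4,suppress=True)
s=bot.sense();p=bot.get_image('wrist');save(p,'w3.png')
for r in bot.landmark_of(p,'tall_vial_center')[:1]: print('lm',px(r['xy']),ray(p,px(r['xy']),.048,s))
for r in bot.outline_of(p,'tall_vial_center')[:1]:
    ys,xs=np.nonzero(r['region']);print('outline',xs.min(),xs.max(),ys.min(),ys.max(),r['confidence'])
plan([.508,-.108,.056],np.radians(97))
E
```

```text
outline 298 339 194 252 0.83
t 3.25 at [ 0.5116 -0.1098  0.1143] yaw 96.8 tilt 0.54 dist [-0.0036  0.0018 -0.0583] rows 2
[ 0.0013 -0.0019  0.0291] [ 0.004  0.003 -0.002]
[ 0.0012 -0.0018  0.0292] [ 0.004  0.003 -0.002]
```

View pics/w3.png

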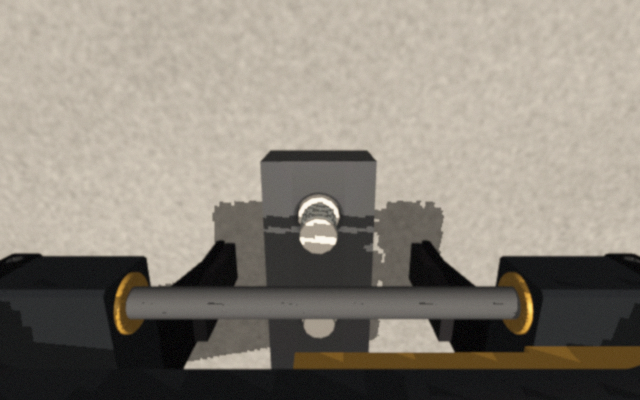

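The cap-top disc is centred near (318,237), between the fingers (inner edges at columns 235 and 411), slightly left of the middle.

```bash
python3 - <<'E'
from h import *
s=bot.sense();p=bot.get_image('wrist')
print(s['ee_pos'],[ray(p,u,.086,s).round(4) for u in [(318,235),(318,238)]])
plan([.508,-.108,.056],np.radians(97))
E
```

```text
[ 0.51163758 -0.10982139  0.11432152] [array([ 0.5088, -0.1075,  0.086 ]), array([ 0.509 , -0.1094,  0.086 ])]
t 3.3 at [ 0.5117 -0.1098  0.1144] yaw 96.8 tilt 0.56 dist [-0.0037  0.0018 -0.0584] rows 2
[ 0.0013 -0.002   0.0292] [ 0.004  0.003 -0.002]
[ 0.0012 -0.0019  0.0292] [ 0.004  0.003 -0.002]
```

Call:
{"fn": "servo_tool", "kwargs": {
  "increments": [
    {"x":0.0005,"y":-0.0015,"z":0.022,"wx":0.004,"wy":0.003,"wz":0,"hand":0},
    {"x":0.0005,"y":-0.001,"z":0.018,"wx":0.004,"wy":0.003,"wz":0,"hand":0},
    {"x":0,"y":0,"z":0.008,"wx":0,"wy":0,"wz":0,"hand":0},
    {"x":0,"y":0,"z":0,"wx":0,"wy":0,"wz":0,"hand":0},
    {"x":0,"y":0,"z":0,"wx":0,"wy":0,"wz":0,"hand":0}
  ]
}}

```text
time: 3.8
ee_pos: [0.5148, -0.1103, 0.0718]
tcp_rot: [0.006, 0.664, 0.748, 0.003]
contact_force: [0.2, -0.3, 0.1]
opening: 0.087
```

```bash
python3 - <<'E'
from h import *
s=bot.sense();print(s['contact_force'])
plan([.509,-.1085,.056],np.radians(97))
E
```

```text
[ 0.24222506 -0.29675915  0.06073875]
t 3.8 at [ 0.5148 -0.1103  0.0718] yaw 96.8 tilt 0.79 dist [-0.0058  0.0018 -0.0158] rows 1
[ 0.0025 -0.0058  0.0157] [ 0.013  0.005 -0.004]
```

Call:
{"fn": "servo_tool", "kwargs": {
  "increments": [
    {"x":0.0015,"y":-0.006,"z":0.008,"wx":0.012,"wy":0.004,"wz":0,"hand":0},
    {"x":0,"y":-0.002,"z":0.008,"wx":0.004,"wy":0.002,"wz":0,"hand":0},
    {"x":0,"y":0,"z":0,"wx":0,"wy":0,"wz":0,"hand":0}
  ]
}}

```text
time: 4.1
ee_pos: [0.5074, -0.11, 0.0565]
tcp_rot: [-0.0, 0.664, 0.748, -0.0]
contact_force: [-0.5, -0.3, 0.1]
opening: 0.087
```

```bash
python3 - <<'E'
from h import *
plan([.509,-.1085,.056],np.radians(97))
E
```

```text
t 4.1 at [ 0.5074 -0.11    0.0565] yaw 96.8 tilt 0.06 dist [ 0.0016  0.0015 -0.0005] rows 1
[0.0013 0.0017 0.0005] [-0.001 -0.    -0.004]
```

Good. Now I'll close gently while centring.

Call:
{"fn": "servo_tool", "kwargs": {
  "increments": [
    {"x":0.0015,"y":0.0015,"z":0,"wx":0,"wy":0,"wz":0,"hand":0.5},
    {"x":0,"y":0,"z":0,"wx":0,"wy":0,"wz":0,"hand":0.6},
    {"x":0,"y":0,"z":0,"wx":0,"wy":0,"wz":0,"hand":0.68},
    {"x":0,"y":0,"z":0,"wx":0,"wy":0,"wz":0,"hand":0.68}
  ],
  "grip_force": 8
}}

```text
time: 4.5
ee_pos: [0.5092, -0.1081, 0.0566]
tcp_rot: [-0.0, 0.664, 0.748, -0.0]
contact_force: [0.1, -0.1, -0.5]
opening: 0.0628
```

```bash
python3 - <<'E'
from h import *
s=bot.sense();p=bot.get_image('wrist');save(p,'w4.png')
plan([.509,-.1085,.056],np.radians(97))
E
```

```text
t 4.55 at [ 0.5091 -0.108   0.0566] yaw 96.8 tilt 0.04 dist [-0.0001 -0.0005 -0.0006] rows 1
[-0.0004 -0.0002  0.0006] [-0.001 -0.001 -0.004]
```

View pics/w4.png

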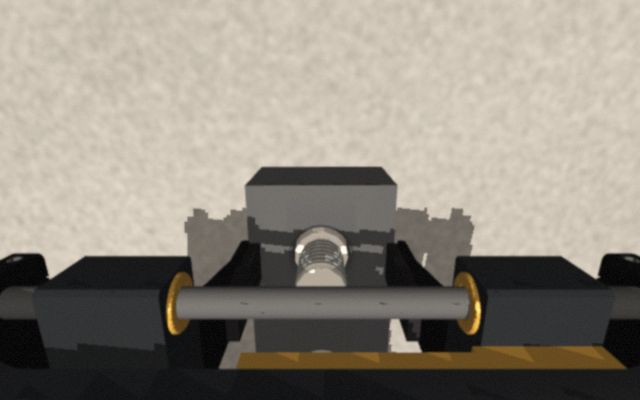

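The cap (column ~321) is centred between the fingers (columns 260 and 388). Closing now.

Call:
{"fn": "servo_tool", "kwargs": {
  "increments": [
    {"x":0,"y":0,"z":0,"wx":0,"wy":0,"wz":0,"hand":1},
    {"x":0,"y":0,"z":0,"wx":0,"wy":0,"wz":0,"hand":1},
    {"x":0,"y":0,"z":0,"wx":0,"wy":0,"wz":0,"hand":1},
    {"x":0,"y":0,"z":0,"wx":0,"wy":0,"wz":0,"hand":1},
    {"x":0,"y":0,"z":0,"wx":0,"wy":0,"wz":0,"hand":1},
    {"x":0,"y":0,"z":0,"wx":0,"wy":0,"wz":0,"hand":1}
  ],
  "grip_force": 12
}}

```text
time: 5.15
ee_pos: [0.5093, -0.1082, 0.0568]
tcp_rot: [-0.0, 0.664, 0.748, 0.0]
contact_force: [0.2, -0.5, 0.7]
opening: 0.0218
```

Call:
{"fn": "servo_tool", "kwargs": {
  "increments": [
    {"x":0,"y":0,"z":0,"wx":0,"wy":0,"wz":0,"hand":1},
    {"x":0,"y":0,"z":-0.006,"wx":0,"wy":0,"wz":0,"hand":1},
    {"x":0,"y":0,"z":-0.01,"wx":0,"wy":0,"wz":0,"hand":1}
  ],
  "grip_force": 20
}}

```text
time: 5.45
ee_pos: [0.5081, -0.108, 0.0724]
tcp_rot: [-0.002, 0.664, 0.748, -0.001]
contact_force: [0.0, -0.3, -0.4]
opening: 0.0209
```

```bash
python3 - <<'E'
from h import *
s=bot.sense();print(s['contact_force'],s['opening'])
plan([.5092,-.1082,.115],np.radians(97),vmax=.012)
E
```

```text
[ 0.01233569 -0.32011793 -0.39446757] 0.020874894733885284
t 5.45 at [ 0.5081 -0.108   0.0724] yaw 96.8 tilt 0.2 dist [ 0.0011 -0.0002  0.0426] rows 4
[-0.0001  0.0002 -0.0106] [-0.001 -0.    -0.001]
[-0.0001  0.0002 -0.0106] [-0.001 -0.    -0.001]
[-0.0001  0.0003 -0.0106] [-0.001 -0.    -0.001]
[-0.0001  0.0003 -0.0106] [-0.001 -0.    -0.001]
```

Call:
{"fn": "servo_tool", "kwargs": {
  "increments": [
    {"x":0,"y":0.001,"z":-0.012,"wx":-0.002,"wy":0,"wz":0,"hand":1},
    {"x":0,"y":0.001,"z":-0.012,"wx":-0.002,"wy":0,"wz":0,"hand":1},
    {"x":0,"y":0.001,"z":-0.014,"wx":-0.002,"wy":0,"wz":0,"hand":1},
    {"x":0,"y":0,"z":-0.02,"wx":0,"wy":0,"wz":0,"hand":1},
    {"x":0,"y":0,"z":-0.03,"wx":0,"wy":0,"wz":0,"hand":1},
    {"x":0,"y":0,"z":-0.02,"wx":0,"wy":0,"wz":0,"hand":1}
  ]
}}

```text
time: 6.05
ee_pos: [0.5109, -0.1074, 0.1891]
tcp_rot: [0.001, 0.664, 0.748, 0.002]
contact_force: [0.3, 0.1, -0.5]
opening: 0.0212
```

```bash
python3 - <<'E'
from h import *
s=bot.sense();print(s['contact_force'],s['opening'])
plan([.605,.2315,.16],np.radians(130),vmax=.04)
E
```

```text
[ 0.2543908   0.08705516 -0.45514379] 0.021244013827194957
t 6.05 at [ 0.5109 -0.1074  0.1891] yaw 96.8 tilt 0.27 dist [ 0.0941  0.3389 -0.0291] rows 9
[0.0361 0.0148 0.0033] [ 0.001 -0.    -0.064]
[0.0351 0.0171 0.0033] [ 0.001 -0.    -0.064]
[0.0339 0.0194 0.0033] [ 0.001 -0.    -0.064]
[0.0326 0.0215 0.0033] [ 0.001 -0.    -0.064]
[0.0312 0.0236 0.0033] [ 0.001 -0.    -0.064]
[0.0296 0.0255 0.0033] [ 0.001 -0.    -0.064]
[0.0279 0.0274 0.0033] [ 0.001 -0.    -0.064]
[0.0261 0.0291 0.0033] [ 0.001 -0.    -0.064]
[0.0241 0.0307 0.0032] [ 0.001 -0.    -0.064]
```

The force reading of -0.45 N matches the vial's weight. I'll traverse to the reader.

Call:
{"fn": "servo_tool", "kwargs": {
  "increments": [
    {"x":0.018,"y":0.0075,"z":0,"wx":0.001,"wy":0,"wz":-0.05,"hand":1},
    {"x":0.035,"y":0.016,"z":0.002,"wx":0.001,"wy":0,"wz":-0.064,"hand":1},
    {"x":0.034,"y":0.018,"z":0.002,"wx":0.001,"wy":0,"wz":-0.064,"hand":1},
    {"x":0.033,"y":0.02,"z":0.002,"wx":0.001,"wy":0,"wz":-0.064,"hand":1},
    {"x":0.032,"y":0.022,"z":0.002,"wx":0.001,"wy":0,"wz":-0.064,"hand":1},
    {"x":0.03,"y":0.0245,"z":0.002,"wx":0.001,"wy":0,"wz":-0.064,"hand":1},
    {"x":0.0285,"y":0.0265,"z":0.002,"wx":0.001,"wy":0,"wz":-0.064,"hand":1},
    {"x":0.02,"y":0.022,"z":0.002,"wx":0.001,"wy":0,"wz":-0.05,"hand":1},
    {"x":0,"y":0,"z":0,"wx":0,"wy":0,"wz":0,"hand":1}
  ]
}}

```text
time: 6.95
ee_pos: [0.5818, 0.1848, 0.1802]
tcp_rot: [0.002, 0.45, 0.893, 0.002]
contact_force: [-0.0, -0.6, -0.6]
opening: 0.0213
```

```bash
python3 - <<'E'
from h import *
s=bot.sense();print(s['contact_force'],s['opening'])
plan([.605,.2315,.15],vmax=.03)
E
```

```text
[-0.01736556 -0.55747589 -0.63560253] 0.021290928272382596
t 6.95 at [0.5818 0.1848 0.1802] yaw 126.5 tilt 0.3 dist [ 0.0232  0.0467 -0.0302] rows 3
[0.0079 0.0154 0.0101] [0.002 0.    0.   ]
[0.0079 0.0154 0.0101] [0.002 0.    0.   ]
[0.0079 0.0155 0.0101] [0.002 0.    0.   ]
```

Call:
{"fn": "servo_tool", "kwargs": {
  "increments": [
    {"x":0.008,"y":0.0155,"z":0.005,"wx":0.002,"wy":0,"wz":0,"hand":1},
    {"x":0.008,"y":0.0155,"z":0.01,"wx":0.002,"wy":0,"wz":0,"hand":1},
    {"x":0.007,"y":0.014,"z":0.01,"wx":0.001,"wy":0,"wz":0,"hand":1},
    {"x":0,"y":0,"z":0,"wx":0,"wy":0,"wz":0,"hand":1},
    {"x":0,"y":0,"z":0,"wx":0,"wy":0,"wz":0,"hand":1}
  ]
}}

```text
time: 7.45
ee_pos: [0.6014, 0.2345, 0.1535]
tcp_rot: [-0.001, 0.447, 0.895, -0.002]
contact_force: [0.1, 0.1, -0.5]
opening: 0.0213
```

```bash
python3 - <<'E'
from h import *
np.set_printoptions(precision=4,suppress=True)
ims=[]
for c in ['wrist','side','top']:
    s=bot.sense();p=bot.get_image(c);save(p,c+'5.png');print(s['ee_pos'])
    for n,z in [('plate',.04),('tall_vial_center',s['ee_pos'][2]-.0088)]:
        for r in bot.landmark_of(p,n)[:3]: u=px(r['xy']);print(c,n,round(r['confidence'],2),u,ray(p,u,z,s))
    for r in bot.outline_of(p,'plate')[:2]:
        ys,xs=np.nonzero(r['region']);print('outl',xs.min(),xs.max(),ys.min(),ys.max(),round(r['confidence'],2))
    ims.append(p['color'][:,:,::-1])
a=ims[0];b=cv2.resize(ims[1][100:300,120:440],(640,400));
cv2.imwrite('pics/m5.png',cv2.resize(np.vstack([a,b]),(480,600)))
plan([.605,.2315,.1],vmax=.03)
E
```

```text
[0.6014 0.2345 0.1535]
wrist plate 0.88 [320.384 205.28 ] [0.6024 0.2287 0.04  ]
wrist plate 0.85 [57.088 75.32 ] [0.3889 0.192  0.04  ]
wrist tall_vial_center 0.72 [318.784 253.4  ] [0.5994 0.2333 0.1447]
outl 0 186 0 187 0.97
outl 358 414 0 22 0.84
[0.602  0.2337 0.1542]
side plate 0.92 [306.112 243.6  ] [0.3872 0.1932 0.04  ]
side plate 0.88 [284.096 354.2  ] [0.2378 0.4408 0.04  ]
side plate 0.81 [178.112 288.32 ] [0.4931 0.4377 0.04  ]
side tall_vial_center 0.79 [214.976 178.08 ] [0.5985 0.2319 0.1454]
outl 180 260 203 253 0.88
outl 129 232 262 338 0.85
[0.6021 0.2341 0.1541]
top plate 0.88 [258.176 213.48 ] [0.388  0.1934 0.04  ]
top plate 0.77 [152.704 165.92 ] [0.4922 0.4405 0.04  ]
top plate 0.58 [147.072 272.6  ] [0.2474 0.4424 0.04  ]
outl 121 184 242 302 0.94
outl 218 245 123 157 0.84
t 8.05 at [0.602  0.2345 0.1538] yaw 126.9 tilt 0.16 dist [ 0.003  -0.003  -0.0538] rows 2
[-0.0021  0.0004  0.0269] [-0.001 -0.     0.   ]
[-0.0021  0.0003  0.0269] [-0.001 -0.     0.   ]
```

View pics/m5.png

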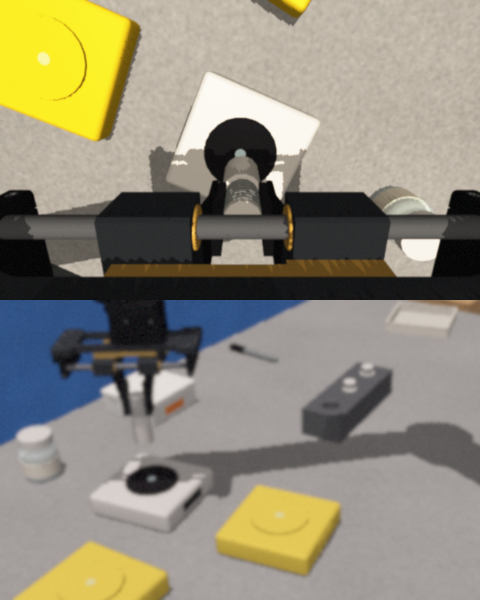

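The wrist picture shows the black plate with its centre dot at about (320,205), directly ahead of the held, upright vial. Estimates of the plate centre average (0.604, 0.231). Both low vials are still in the block.

Call:
{"fn": "servo_tool", "kwargs": {
  "increments": [
    {"x":-0.002,"y":0,"z":0.018,"wx":0,"wy":0,"wz":0,"hand":1},
    {"x":-0.002,"y":0,"z":0.018,"wx":0,"wy":0,"wz":0,"hand":1},
    {"x":0,"y":0,"z":0.012,"wx":0,"wy":0,"wz":0,"hand":1},
    {"x":0,"y":0,"z":0,"wx":0,"wy":0,"wz":0,"hand":1},
    {"x":0,"y":0,"z":0,"wx":0,"wy":0,"wz":0,"hand":1}
  ]
}}

```text
time: 8.55
ee_pos: [0.6051, 0.2319, 0.1054]
tcp_rot: [-0.0, 0.447, 0.895, -0.0]
contact_force: [-0.5, -0.2, -0.8]
opening: 0.0213
```

```bash
python3 - <<'E'
from h import *
np.set_printoptions(precision=4,suppress=True)
s=bot.sense();p=bot.get_image('wrist');save(p,'w6.png')
for r in bot.landmark_of(p,'plate')[:2]: u=px(r['xy']);print(round(r['confidence'],2),u,ray(p,u,.04,s))
q=bot.get_image('side')
for r in bot.landmark_of(q,'tall_vial_center')[:2]: u=px(r['xy']);print('side',round(r['confidence'],2),u,ray(q,u,s['ee_pos'][2]-.0088,s))
# dark plate in the first top picture
g=cv2.imread('pics/top0.png',0);m=np.zeros_like(g);m[95:150,220:275]=(g[95:150,220:275]<70)
c=max(cv2.findContours(m,0,2)[0],key=cv2.contourArea);e=cv2.fitEllipse(c);print(e,ray(bot.get_image('top'),e[0],.04))
plan([.604,.231,.09],vmax=.01)
E
```

```text
0.73 [319.488 221.72 ] [0.6045 0.2286 0.04  ]
side 0.92 [211.712 198.92 ] [0.606  0.2427 0.0966]
((245.57223510742188, 122.27967834472656), (30.361360549926758, 30.8109188079834), 92.6266098022461) [0.5998 0.2292 0.04  ]
t 8.8 at [0.6054 0.2319 0.106 ] yaw 126.9 tilt 0.04 dist [-0.0014 -0.0009 -0.016 ] rows 2
[ 0.0001 -0.0008  0.008 ] [0. 0. 0.]
[ 0.0001 -0.0008  0.008 ] [0. 0. 0.]
```

View pics/w6.png

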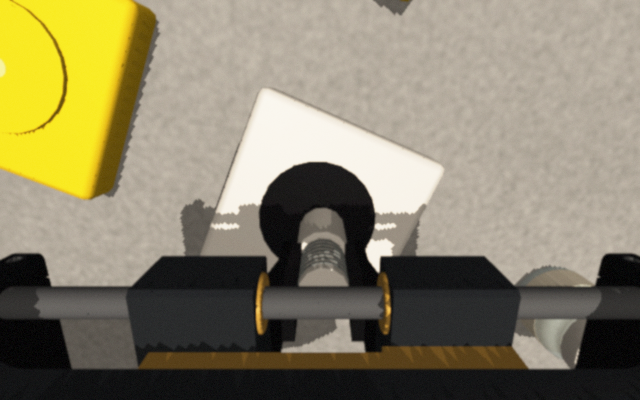

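The plate disc spans columns 260–375 with its upper edge at row 162; the vial's foot is at about (322,210). I'll fit the circle to those edges.

```bash
python3 - <<'E'
from h import *
from scipy.optimize import least_squares
np.set_printoptions(precision=4,suppress=True)
s=bot.sense();p=bot.get_image('wrist');c,R=cam(p,s);K=np.array(p['mtx'])
def proj(X): Y=(X-c)@R@K.T;return Y[:,:2]/Y[:,2:]
a=np.linspace(0,2*np.pi,400)
def circ(x,y,r,z): return proj(np.c_[x+r*np.cos(a),y+r*np.sin(a),0*a+z])
g=cv2.cvtColor(p['color'],cv2.COLOR_RGB2GRAY)
m=np.zeros_like(g);m[150:235,245:390]=g[150:235,245:390]<45
pts=[]
for r in range(164,232,2):
    xs=np.nonzero(m[r])[0]; pts+= [(xs.min()-.5,r),(xs.max()+.5,r)]
W=np.array([ray(p,u,.04,s)[:2] for u in pts])
f=least_squares(lambda v:np.hypot(*(W-v[:2]).T)-v[2],[.604,.231,.04],loss='soft_l1',f_scale=.001)
print('plate fit',f.x,'res',np.abs(f.fun).mean())
e=circ(s['ee_pos'][0],s['ee_pos'][1],.014,s['ee_pos'][2]-.0468);print('expected vial foot px',e.min(0),e.max(0),s['ee_pos'])
plan([.604,.231,.09],vmax=.01)
E
```

```text
plate fit [0.6021 0.2287 0.0385] res 0.00019478884086079478
expected vial foot px [300.6041 206.7601] [345.4703 248.8685] [0.6054 0.2319 0.106 ]
t 8.85 at [0.6054 0.2319 0.1059] yaw 126.9 tilt 0.03 dist [-0.0014 -0.0009 -0.0159] rows 2
[ 0.0001 -0.0008  0.008 ] [0. 0. 0.]
[ 0.0001 -0.0008  0.008 ] [0. 0. 0.]
```

The vial foot matches its expected pixels, and the plate centre fits to (0.602, 0.229). I'll shift there and lower slowly.

Call:
{"fn": "servo_tool", "kwargs": {
  "increments": [
    {"x":-0.0005,"y":-0.004,"z":0.005,"wx":0,"wy":0,"wz":0,"hand":1},
    {"x":0,"y":0,"z":0.005,"wx":0,"wy":0,"wz":0,"hand":1},
    {"x":0,"y":0,"z":0.002,"wx":0,"wy":0,"wz":0,"hand":1},
    {"x":0,"y":0,"z":0,"wx":0,"wy":0,"wz":0,"hand":1}
  ]
}}

```text
time: 9.25
ee_pos: [0.6023, 0.2287, 0.0935]
tcp_rot: [0.001, 0.447, 0.894, 0.0]
contact_force: [-0.3, -1.3, -0.6]
opening: 0.0218
```

```bash
python3 - <<'E'
from h import *
print(bot.sense()['contact_force'])
plan([.6023,.229,.0868],vmax=.01)
E
```

```text
[-0.31452779 -1.27683968 -0.59941562]
t 9.25 at [0.6023 0.2287 0.0935] yaw 126.9 tilt 0.08 dist [-0.      0.0003 -0.0067] rows 1
[0.0003 0.0002 0.0067] [0.001 0.001 0.   ]
```

Call:
{"fn": "servo_tool", "kwargs": {
  "increments": [
    {"x":0,"y":0,"z":0.002,"wx":0,"wy":0,"wz":0,"hand":1},
    {"x":0,"y":0,"z":0.002,"wx":0,"wy":0,"wz":0,"hand":1},
    {"x":0,"y":0,"z":0.0015,"wx":0,"wy":0,"wz":0,"hand":1}
  ]
}}

```text
time: 9.55
ee_pos: [0.6025, 0.2289, 0.0876]
tcp_rot: [0.001, 0.447, 0.894, 0.001]
contact_force: [0.1, -0.0, -0.9]
opening: 0.0215
```

Call:
{"fn": "servo_tool", "kwargs": {
  "increments": [
    {"x":0,"y":0,"z":0.001,"wx":0,"wy":0,"wz":0,"hand":1},
    {"x":0,"y":0,"z":0,"wx":0,"wy":0,"wz":0,"hand":1}
  ]
}}

```text
time: 9.75
ee_pos: [0.6026, 0.229, 0.0868]
tcp_rot: [0.001, 0.447, 0.894, 0.001]
contact_force: [-0.6, 0.1, 0.5]
opening: 0.0213
```

Call:
{"fn": "servo_tool", "kwargs": {
  "increments": [
    {"x":0,"y":0,"z":0.001,"wx":0,"wy":0,"wz":0,"hand":1},
    {"x":0,"y":0,"z":0,"wx":0,"wy":0,"wz":0,"hand":1}
  ]
}}

```text
time: 9.95
ee_pos: [0.6029, 0.2292, 0.087]
tcp_rot: [0.001, 0.447, 0.894, 0.001]
contact_force: [0.6, -0.6, -0.9]
opening: 0.0214
```

Call:
{"fn": "servo_tool", "kwargs": {
  "increments": [
    {"x":0,"y":0,"z":0.0015,"wx":0,"wy":0,"wz":0,"hand":1},
    {"x":0,"y":0,"z":0,"wx":0,"wy":0,"wz":0,"hand":1},
    {"x":0,"y":0,"z":0,"wx":0,"wy":0,"wz":0,"hand":1}
  ]
}}

```text
time: 10.25
ee_pos: [0.6035, 0.2296, 0.0868]
tcp_rot: [0.002, 0.447, 0.894, 0.001]
contact_force: [0.9, -0.1, -1.3]
opening: 0.0215
```

Call:
{"fn": "servo_tool", "kwargs": {
  "increments": [
    {"x":0,"y":0,"z":0.001,"wx":0,"wy":0,"wz":0,"hand":1}
  ]
}}

```text
time: 10.35
ee_pos: [0.6037, 0.2296, 0.0867]
tcp_rot: [0.002, 0.447, 0.894, 0.001]
contact_force: [-2.3, -1.8, 12.1]
opening: 0.0213
```

The reading is now +12 N, so the vial is firmly seated. I'll relax to the measured pose and open slowly.

Call:
{"fn": "servo_tool", "kwargs": {
  "increments": [
    {"x":0,"y":0,"z":-0.0005,"wx":0,"wy":0,"wz":0,"hand":1},
    {"x":0,"y":0,"z":0,"wx":0,"wy":0,"wz":0,"hand":1}
  ],
  "grip_force": 6
}}

```text
time: 10.55
ee_pos: [0.6037, 0.2295, 0.0868]
tcp_rot: [0.002, 0.447, 0.894, 0.001]
contact_force: [0.6, -0.2, -0.2]
opening: 0.022
```

Call:
{"fn": "servo_tool", "kwargs": {
  "increments": [
    {"x":0,"y":0,"z":0,"wx":0,"wy":0,"wz":0,"hand":0.74},
    {"x":0,"y":0,"z":0,"wx":0,"wy":0,"wz":0,"hand":0.7},
    {"x":0,"y":0,"z":0,"wx":0,"wy":0,"wz":0,"hand":0.6},
    {"x":0,"y":0,"z":0,"wx":0,"wy":0,"wz":0,"hand":0.4},
    {"x":0,"y":0,"z":0,"wx":0,"wy":0,"wz":0,"hand":0.2},
    {"x":0,"y":0,"z":0,"wx":0,"wy":0,"wz":0,"hand":0.2}
  ]
}}

```text
time: 11.15
ee_pos: [0.6033, 0.2294, 0.0857]
tcp_rot: [0.001, 0.447, 0.894, 0.001]
contact_force: [-0.0, 0.2, 0.1]
opening: 0.0505
```

Call:
{"fn": "servo_tool", "kwargs": {
  "increments": [
    {"x":0,"y":0,"z":-0.01,"wx":0,"wy":0,"wz":0,"hand":0.2},
    {"x":0,"y":0,"z":-0.02,"wx":0,"wy":0,"wz":0,"hand":0.2},
    {"x":0,"y":0,"z":-0.03,"wx":0,"wy":0,"wz":0,"hand":0.2},
    {"x":0,"y":0,"z":-0.03,"wx":0,"wy":0,"wz":0,"hand":0.2},
    {"x":0,"y":0,"z":-0.03,"wx":0,"wy":0,"wz":0,"hand":0.2},
    {"x":0,"y":0,"z":-0.03,"wx":0,"wy":0,"wz":0,"hand":0.2},
    {"x":0,"y":0,"z":0,"wx":0,"wy":0,"wz":0,"hand":0.2}
  ]
}}

```text
time: 11.85
ee_pos: [0.6024, 0.2301, 0.2452]
tcp_rot: [0.001, 0.447, 0.895, 0.002]
contact_force: [-0.8, 1.3, 0.0]
opening: 0.0699
```

```bash
python3 - <<'E'
from h import *
np.set_printoptions(precision=4,suppress=True)
ims=[]
for c in ['wrist','side']:
    s=bot.sense();p=bot.get_image(c);print(s['time'],s['ee_pos'])
    for n,z in [('plate',.04),('tall_vial_center',.078)]:
        for r in bot.landmark_of(p,n)[:3]: u=px(r['xy']);print(c,n,round(r['confidence'],2),u,ray(p,u,z,s))
    ims.append(p['color'][:,:,::-1])
b=cv2.resize(ims[1][100:300,120:440],(640,400))
cv2.imwrite('pics/m7.png',cv2.resize(np.vstack([ims[0],b]),(480,600)))
E
```

```text
11.85 [0.6024 0.2301 0.2452]
wrist plate 0.92 [324.672 176.32 ] [0.6053 0.2304 0.04  ]
wrist plate 0.72 [124.416  76.08 ] [0.3898 0.1928 0.04  ]
wrist tall_vial_center 0.65 [317.504 180.48 ] [0.5971 0.2295 0.078 ]
12.0 [0.6002 0.228  0.2392]
side plate 0.9 [177.088 285.6  ] [0.5006 0.434  0.04  ]
side plate 0.77 [223.488 219.48 ] [0.5943 0.2281 0.04  ]
side plate 0.72 [307.2 242.8] [0.3871 0.1896 0.04  ]
side tall_vial_center 0.61 [221.184 202.6  ] [0.6023 0.2213 0.078 ]
```

View pics/m7.png

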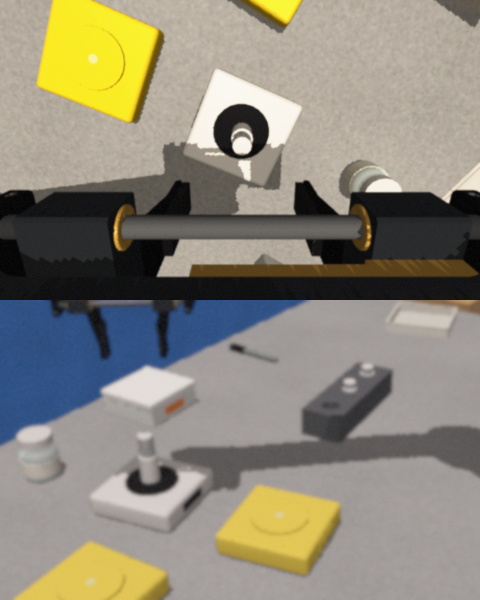

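The vial stands upright and free in the middle of the black plate (wrist about (240,135) in the crop). The low vials are in their pockets, and the gripper is well clear.

```bash
python3 -c "
from plant import bot
print(bot.finish_job())"
```

```text
the job is handed in; nothing more can be done
None
```

I took the tall-capped vial by its cap, lifted it straight out of the block and set it upright on the middle of the white reader's black plate. I then opened the fingers slowly, backed straight up and handed the job in at about 12 s.

- **Final pictures:** the wrist and side views show the vial standing upright and centred, and both low-capped vials still in their pockets. The gripper was well above it and touching nothing, and the yellow look-alikes were not touched.
- **Placement:** the vial was released at about (0.6035, 0.2295). The circle fit of the plate's edge gave (0.602, 0.229), so it is roughly 2 mm off centre by that measure.
- **Disagreements:** the networks' estimates of the plate and vial centres differed from each other and from that fit by up to about 8 mm. I relied on the edge fit and the picture instead.
- **Set-down force:** the force readings barely showed the first contact. The last 1 mm step down pressed with about 12 N before I eased off, well under the 40 N limit.

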